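# Undo the left-hand clamp nut of the tool sharpener

## Robot

A 6-joint arm with a two-finger parallel gripper is mounted at the origin on a cart in front of the work surface, level with it; the furniture and walls round the work are solid. World frame = base frame: x ahead of the robot, y to its left, z up, the work surface at z = 0. Lengths are in m, angles in rad, forces in N, time in s.
With the tool pointing down it reaches from about 0.275 to 0.85 m from the base axis. Payload 19 kg.
Tool frame: the origin (TCP) lies midway between the tips of the shut fingers; the grasp point (between the pads) lies 19 mm behind it; z points along the fingers, y is the line along which they close (so a half turn about z gives the same grasp; the last joint's range is limited). The gripper opens to 85 mm and grips with 20 to 120 N. Pads are 22 mm wide; open, the fingers measure 114 mm over their backs; the gripper's body (76 mm by 85 mm) begins 54 mm behind the grasp point. The pads swing forward as they close: fully open they stand 13 mm farther back than shut.
Start: joints at [1.132, 0.15, 1.437, -0, 1.554, -0.134], TCP at [0.173, 0.548, 0.198] pointing down, gripper open.
Joint ranges: [-2.8, 2.8], [-0.68, 2.1], [0.12, 2.68], [-1.39, 4.53], [0.16, 2.79], [-2.81, 2.81]. Speed limits (rad/s): [1.89, 1.89, 2.22, 3.01, 3.01, 3.01].

## Interface

Orientations are given as a rotation vector (axis times angle).
In Python, from bench import r gives the robot as it stands. The module is installed in compiled form; this text tells all that it offers.
- The arm moves only by the shell command python3 -m creep 'ROWS' [FORCE]. ROWS is JSON, a list of rows, each an object of numbers: "grip": the closure, from 0 (fully open) to 1 (shut); "x", "y", "z": the shift along the tool's x, y, z normalised to -1 to 1, where 1 is 400 mm; "wx", "wy", "wz": the turn, a rotation vector about the tool's x, y, z normalised to -1 to 1, where 1 is 180 degrees. A call has exactly 5 rows; each row is the pose to reach, as a shift and turn from the pose commanded when the call began, along the tool's axes at that moment, turning the shorter way round; what a row does not reach only later rows make up. A row lasts 1/8 s, in which the tool goes at most 62.5 mm and 10.7 degrees, less where a joint would pass 70% of its speed; a pose out of reach is approached as far as the arm can. A call with a number of a shift or a turn outside -1 to 1 is refused whole. A call with a gripper value outside its range is refused whole. The fingers move at their own pace and stop on an object; FORCE is the grip in N (left out, the last holds). Time passes only in rows, so rows that repeat a pose let the fingers close, or fill a call up. It gives the time, the measured TCP pose, the force, the opening and the grip force at its end, in the units of the state.
- r.sense(): the state, without advancing time (a new reading comes with each control period).
- r.read_camera(name): name is "scene" or "top"; returns a dict with "frame" (420x560x3 uint8, blue, green, red), "z_map" (420x560 float32, m along the optical axis (not along the pixel's ray), 0 where there is no reading), "fx", "fy", "cx", "cy" (pixels), "k1" (the pictures are not rectified: a ray, as slopes to the right and down, at radius r is drawn at 1 + k1 r^2 times it, then the intrinsics apply), "R" (3x3) and "t" (3): a world point X has camera coordinates R X + t. Camera axes: x right, y down, z forward; pixel columns grow to the right and rows downward; lengths in m; the calibration is good to about 2 mm. A picture is of the moment at which its call begins.
- r.hand_in(): hands the job in; it is judged then, once.
The state is a dict: "time": time; "joint_pos": joint angles; "joint_vel": joint speeds; "tau": joint torques, N m; "eef_pos": TCP position; "ee_rot": TCP orientation; "wrist_force": force on the tool from outside, world axes, zero at the start; "torque": the same for the moment, N m; "grip_width": finger opening in m; "grasp_force": force on a finger pad.
Only numpy, scipy, OpenCV 4.12 (cv2) and the standard library are available. Lean on these libraries where they do the work, as an engineer would, in place of code of your own. Each camera call takes 0.05 s, during which the arm holds its last target. There are 200 camera calls.

## Task

The stone of the tilted sharpener is due for changing: unscrew the brass hexagon clamp nut that holds it and take the nut off the spindle. The groove round the hexagon marks a left-hand thread, so it comes undone clockwise and the usual way only tightens it. Lower the nut into the steel parts dish, without dropping it in, leave it lying flat there on its flange with the hexagon up, and do not disturb the two chisels and the wooden sleeve nearby.

Things in the scene. Friction and masses are not known exactly. Their poses are not given: they have to be found in the camera images.
- nut_center (a point): Centre of the clamp nut on its axis, half-way up (32.5 mm above its underside). The nut is loose, about 0.28 kg, 65 mm high: below a dark steel cup, 72 mm diameter, 33 mm high; on it a solid brass hexagon, 46 mm across flats, 53 mm over corners, 32 mm high (0.5 to 32.5 mm above this point). z: axis, towards the hexagon; two flats face +y and -y, the others every 60 degrees.
- clamp_nut: The same clamp nut, origin at the centre of its underside, axes as for nut_center. Its cup is open below: bore 54 mm, 28.5 mm deep. The groove round the hexagon, 10 mm below its top, marks the left-hand thread.
- head: Tilting head of the sharpener, fixed. Origin: centre of the steel flange that the nut's underside stands on, 150 mm above the bench. z: spindle axis, leaning 32 degrees from vertical towards the machine's front, roughly to the robot. Flat brown stone, 150 mm diameter, 4 mm below the flange; black pan, 174 mm diameter, under it; steel rest bar on the upper (+x) side, 93 mm from the axis, top 11 mm above the flange.
- spindle_tip (a point): Tip of the spindle inside the nut, on the axis, 26 mm above the head's origin. It does not turn. Two-start left-hand thread, 48 mm over it: turned clockwise seen from above the hexagon the nut rises 24 mm a turn, with 3 mm play along the axis, 2 mm sideways; turns easily. It comes free after 130 to 170 degrees (varies, unseen): till then a pull is stopped after the play, then it lifts off by 26 mm.
- parts_dish: Round steel parts dish standing on the bench, loose, 0.7 kg, 164 mm over the rim, 26 mm high, with a flat floor of 120 mm diameter 7 mm above the bench. Origin: centre of its underside, z up.
- chisel_wide: Broad chisel with a dark red-brown handle, 284 mm long, lying on the bench; a bystander.
- chisel_mid: Chisel with an orange-brown handle, 286 mm long, lying beside the long boards on the left; a bystander.
- spool_2: Dark brown turned wooden sleeve, 38 mm diameter, 55 mm high, standing on the bench near its front edge; a bystander.

How it is judged:
By the outcome, as a careful person would: the job done as asked, in the order asked, and still so for the second after the job is handed in, with the robot touching nothing.
It also fails if it takes over 54 s, if anything falls off the work surface, if the arm or the gripper's body presses on something with over 40 N, if the wrist force passes 120 N, or if a joint passes its speed limit or range.

## Working session

There is one attempt and no reset: what is moved stays moved. The work goes in short steps, Python scripts to look and compute and a shell command to move; the robot and the scene stay as the last step left them, time stands still between calls to the robot, and variables do not carry over. Pictures are saved under pics/ and viewed, at most 10 in all, crops included, and the job is handed in when it is done.

```bash
mkdir -p pics
cat > h.py <<'E'
import numpy as np, cv2
from scipy.spatial.transform import Rotation as Ro
from bench import r
def shot(n):
    c=r.read_camera(n); return c
def cloud(c):
    v,u=np.mgrid[0:420,0:560]
    K=np.array([[c['fx'],0,c['cx']],[0,c['fy'],c['cy']],[0,0,1.]])
    p=cv2.undistortPoints(np.stack([u,v],-1).reshape(-1,1,2).astype(float),K,np.array([c['k1'],0,0,0.])).reshape(420,560,2)
    z=c['z_map']; P=np.stack([p[...,0]*z,p[...,1]*z,z],-1)
    W=(P-np.array(c['t']).ravel())@np.array(c['R']); W[z==0]=np.nan
    return W
E
python3 - <<'E'
from h import *
for n in ('scene','top'):
    c=shot(n); cv2.imwrite(f'pics/{n}0.png',c['frame']); np.save(f'{n}0.npy',cloud(c)); print(n,-np.array(c['R']).T@np.array(c['t']).ravel())
print(r.sense())
E
```

```text
scene [-0.51973668 -0.66749549  0.74424142]
top [ 0.4158752  -0.06375791  1.59691573]
{'time': 0.1, 'joint_pos': array([ 1.13198306e+00,  1.50937135e-01,  1.43791930e+00,  3.65837499e-05,
        1.55380812e+00, -1.33987665e-01]), 'joint_vel': array([ 0.00015959, -0.00284326, -0.00231434,  0.00070306,  0.00098793,
        0.00115359]), 'tau': array([ 5.65431706e-03, -7.14378119e+01, -5.71797538e+01,  4.31736498e-05,
        7.00630058e-03,  2.61199276e-06]), 'eef_pos': array([0.17246812, 0.54826983, 0.19705893]), 'ee_rot': array([-4.76916924e-01, -3.10483963e+00,  1.59874596e-03]), 'wrist_force': array([ 0.17926313, -0.21341909, -0.20008179]), 'torque': array([ 0.02442449,  0.00256352, -0.03971743]), 'grasp_force': 0.0, 'grip_width': 0.08522536257703392}
```

View pics/scene0.png

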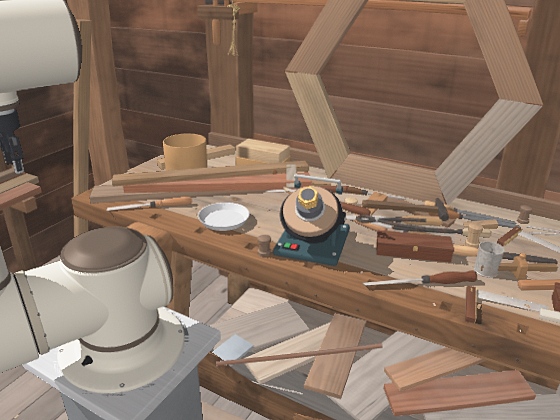

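View pics/top0.png

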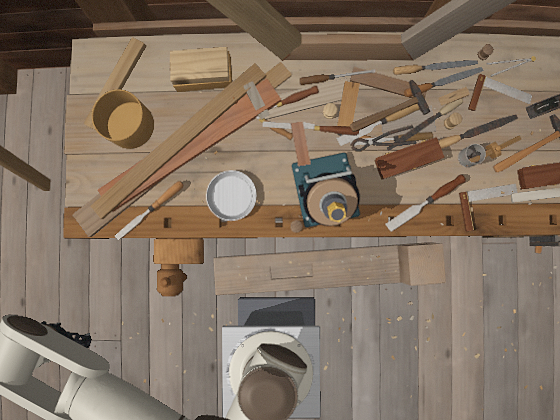

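The scene view shows the nut at about (310,198), the dish at (223,216) and the sleeve at (264,243). In the top view they are at (340,210), (231,195) and (296,226). Next I'll measure the head and nut, and the dish.

Run:
```python
from h import *
out=[]
for n,(u,v) in dict(scene=(310,200),top=(337,206)).items():
    im=cv2.imread(f'pics/{n}0.png'); out.append(cv2.resize(im[v-30:v+30,u-30:u+30],(400,400),interpolation=cv2.INTER_CUBIC))
cv2.imwrite('pics/crop0.png',np.hstack(out))
S=np.load('scene0.npy');T=np.load('top0.npy')
print('T',T[210,340],T[205,320],T[195,231],'S',S[190,308],S[216,223])
# dish from top: points z 15..30mm near
for nm,W,c in(('T',T,T[195,231]),('S',S,S[216,223])):
    d=np.hypot(W[...,0]-c[0],W[...,1]-c[1]); m=(d<0.1)&(W[...,2]>0.004)&(W[...,2]<0.04)
    P=W[m]; rim=P[P[:,2]>0.02]
    A=np.c_[2*rim[:,:2],np.ones(len(rim))]; s=np.linalg.lstsq(A,(rim[:,:2]**2).sum(1),rcond=None)[0]
    print(nm,'dish',s[:2],np.sqrt(s[2]+s[0]**2+s[1]**2),len(rim), 'bbox mid',(P.min(0)+P.max(0))/2,P.max(0)-P.min(0))
# stone: brown pixels; brass: yellow
from scipy.spatial import cKDTree
allP={}
for nm,W,f,(u,v) in(('T',T,'top',(335,205)),('S',S,'scene',(310,205))):
    im=cv2.imread(f'pics/{f}0.png'); hsv=cv2.cvtColor(im,cv2.COLOR_BGR2HSV).astype(int)
    sub=np.s_[v-35:v+35,u-35:u+35]
    h=hsv[sub];P=W[sub]
    br=(h[...,1]>140)&(h[...,2]>120)&(h[...,0]>15)&(h[...,0]<32)&(P[...,2]>0.15)
    st=(h[...,1]<140)&(h[...,1]>50)&(h[...,2]>90)&(h[...,0]<20)&(P[...,2]>0.08)&(P[...,2]<0.21)
    for k,m in(('brass',br),('stone',st)):
        Q=P[m];
        if len(Q)<5: print(nm,k,len(Q)); continue
        # ransac plane
        rng=np.random.default_rng(0);best=None
        for _ in range(500):
            a,b,c=Q[rng.choice(len(Q),3,False)];nn=np.cross(b-a,c-a);l=np.linalg.norm(nn)
            if l<1e-7: continue
            nn/=l;I=abs((Q-a)@nn)<0.0025
            if best is None or I.sum()>best.sum():best=I
        q=Q[best];c0=q.mean(0);nn=np.linalg.svd(q-c0)[2][2];nn*=np.sign(nn[2])
        print(nm,k,len(Q),best.sum(),'c',c0.round(4),'n',nn.round(3),'lean',np.degrees(np.arccos(nn[2])).round(1),'az',np.degrees(np.arctan2(nn[1],nn[0])).round(1),'mid',((q.min(0)+q.max(0))/2).round(4))
```

```text
T [ 0.51220944 -0.209696    0.21277662] [ 0.53174064 -0.15706214  0.15104508] [0.57750374 0.12367815 0.01230232] S [ 0.51028493 -0.2000625   0.21319893] [0.59433323 0.13639509 0.00573619]
T dish [0.57621686 0.12172638] 0.07785925499401944 233 bbox mid [0.57709912 0.12304816 0.01879344] [0.19450631 0.19397553 0.0295786 ]
S dish [0.57600151 0.12338279] 0.07850976554066283 170 bbox mid [0.57832306 0.13222599 0.01578717] [0.16427556 0.177923   0.02357381]
T brass 99 48 c [ 0.5221 -0.1873  0.204 ] n [0.528 0.715 0.458] lean 62.7 az 53.5 mid [ 0.5217 -0.1879  0.2033]
T stone 1239 652 c [ 0.5461 -0.1892  0.1513] n [-0.519 -0.103  0.849] lean 31.9 az -168.7 mid [ 0.5395 -0.1936  0.1461]
S brass 4
S stone 1598 890 c [ 0.5284 -0.2009  0.1393] n [-0.517 -0.105  0.849] lean 31.9 az -168.5 mid [ 0.5364 -0.1954  0.1447]
```

View pics/crop0.png

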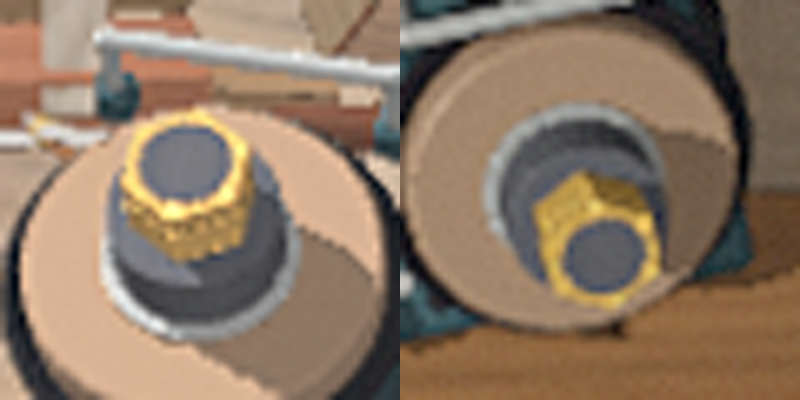

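```bash
cat >> h.py <<'E'
az=np.radians(-168.6); ln=np.radians(32)
zh=np.array([np.sin(ln)*np.cos(az),np.sin(ln)*np.sin(az),np.cos(ln)])
xh=np.array([-np.cos(ln)*np.cos(az),-np.cos(ln)*np.sin(az),np.sin(ln)]); yh=np.cross(zh,xh)
RH=np.c_[xh,yh,zh]
E
python3 - <<'E'
from h import *
from scipy.optimize import minimize, least_squares
W={n:np.load(f'{n}0.npy') for n in('scene','top')}
g=np.array([0.54,-0.195,0.15])  # guess origin
H=[];Sx=[]
for n,(u,v) in dict(top=(335,205),scene=(310,205)).items():
    P=W[n][v-38:v+38,u-38:u+38].reshape(-1,3); P=P[np.isfinite(P[:,0])]
    L=(P-g)@RH
    rr=np.hypot(L[:,0],L[:,1])
    st=(abs(L[:,2]+4)<1) if 0 else (abs(L[:,2]+0.004)<0.006)&(rr<0.09)
    print(n,'stone zl',np.median(L[st,2]), 'mid',((L[st].max(0)+L[st].min(0))/2).round(4),np.ptp(L[st],0).round(3))
    top=(L[:,2]>0.062)&(rr<.045); hx=(L[:,2]>0.036)&(rr<0.045)
    cup=(L[:,2]>0.004)&(L[:,2]<0.030)&(rr<.045)&(rr>.02)
    print(' top z',np.median(L[top,2]),top.sum(),'topmid',((L[top].max(0)+L[top].min(0))/2).round(4),np.ptp(L[top],0).round(4),'hex n',hx.sum())
    c=L[cup]; s=least_squares(lambda p:np.hypot(c[:,0]-p[0],c[:,1]-p[1])-.036,[0,0],loss='soft_l1',f_scale=.001).x
    print(' cup centre',s.round(4),cup.sum())
    # hex: side points on the boundary; top points inside
    side=L[(L[:,2]>0.037)&(L[:,2]<0.060)&(rr<.045)]; tp=L[top]
    def f(p):
        a=p[2]+np.arange(6)*np.pi/3; D=np.c_[np.cos(a),np.sin(a)]
        d1=((side[:,:2]-p[:2])@D.T).max(1)-.023; d2=((tp[:,:2]-p[:2])@D.T).max(1)-.023
        return np.r_[d1,np.maximum(d2,0)]
    best=min((least_squares(f,[s[0],s[1],a],loss='soft_l1',f_scale=.001) for a in np.arange(0,np.pi/3,.1)),key=lambda q:q.cost)
    print(' hex',best.x[:2].round(4),'flat az deg mod60',(np.degrees(best.x[2])%60).round(1),best.cost,len(side))
print(RH.round(3))
E
```

```text
top stone zl -0.002462271502387808 mid [-0.003   0.0009 -0.004 ] [0.151 0.147 0.012]
 top z 0.06668994402679612 195 topmid [-0.0027  0.0008  0.0681] [0.0519 0.0435 0.012 ] hex n 307
 cup centre [-0.0038 -0.001 ] 119
 hex [-0.003  -0.0004] flat az deg mod60 29.2 0.00013878151237186213 84
scene stone zl -0.0025024830227889923 mid [-0.0049  0.0006 -0.004 ] [0.151 0.149 0.012]
 top z 0.06714780128464941 237 topmid [-0.0045  0.0011  0.0681] [0.0508 0.0464 0.0118] hex n 384
 cup centre [-0.0038  0.0011] 133
 hex [-0.0043  0.0008] flat az deg mod60 29.3 0.0002024493574805085 119
[[ 0.831 -0.198 -0.519]
 [ 0.168  0.98  -0.105]
 [ 0.53   0.     0.848]]
```

```bash
cat >> h.py <<'E'
O=np.array([.5362,-.1955,.150])
RT=np.c_[-xh,yh,-zh]
DISH=np.array([.576,.1225,0])
def go(p,R):
    s=r.sense(); R0=Ro.from_rotvec(s['ee_rot']).as_matrix()
    d=R0.T@(np.array(p)-s['eef_pos'])/.4; w=Ro.from_matrix(R0.T@R).as_rotvec()/np.pi
    print('t',round(s['time'],2),'shift',d.round(4),'turn',w.round(4),'q',s['joint_pos'].round(2),'F',s['wrist_force'].round(1),'w',round(s['grip_width'],4))
    return d
E
python3 -c "
from h import *
go(O+zh*.142,RT); go(np.array([.32,.17,.27]),RT)"
```

```text
t 0.1 shift [-1.2607 -1.5918 -0.182 ] turn [-0.0451 -0.1741 -0.1561] q [ 1.13  0.15  1.44  0.    1.55 -0.13] F [ 0.2 -0.2 -0.2] w 0.0852
t 0.1 shift [-0.6356 -0.7916 -0.1816] turn [-0.0451 -0.1741 -0.1561] q [ 1.13  0.15  1.44  0.    1.55 -0.13] F [ 0.2 -0.2 -0.2] w 0.0852
```

```bash
python3 -m creep '[{"grip":0,"x":-0.09,"y":-0.11,"z":-0.04},{"grip":0,"x":-0.18,"y":-0.22,"z":-0.08},{"grip":0,"x":-0.27,"y":-0.34,"z":-0.12},{"grip":0,"x":-0.36,"y":-0.45,"z":-0.16},{"grip":0,"x":-0.45,"y":-0.56,"z":-0.18}]' 60; python3 -c "
from h import *
go(O+zh*.142,RT)"
```

```text
t 0.1 shift [-1.2607 -1.5918 -0.182 ] turn [-0.0451 -0.1741 -0.1561] q [ 1.13  0.15  1.44  0.    1.55 -0.13] F [ 0.2 -0.2 -0.2] w 0.0852invalid input at $[0]: expected keys grip, x, y, z, wx, wy, wz
```

All keys are needed in each row.

```bash
python3 -m creep '[{"grip":0,"x":-0.09,"y":-0.11,"z":-0.04,"wx":0,"wy":0,"wz":0},{"grip":0,"x":-0.18,"y":-0.22,"z":-0.08,"wx":0,"wy":0,"wz":0},{"grip":0,"x":-0.27,"y":-0.34,"z":-0.12,"wx":0,"wy":0,"wz":0},{"grip":0,"x":-0.36,"y":-0.45,"z":-0.16,"wx":0,"wy":0,"wz":0},{"grip":0,"x":-0.45,"y":-0.56,"z":-0.18,"wx":0,"wy":0,"wz":0}]' 60; python3 -c "
from h import *
go(O+zh*.142,RT)"
```

```text
time: 0.72
eef_pos: [0.2773, 0.2792, 0.2702]
ee_rot: [0.476, 3.105, 0.001]
wrist_force: [1.9, -0.2, 0.2]
grip_width: 0.0856
grasp_force: 0.0
t 0.72 shift [-8.0830e-01 -1.0289e+00 -5.0000e-04] turn [-0.0446 -0.1737 -0.156 ] q [ 0.59 -0.25  1.68 -0.    1.72 -0.67] F [ 1.9 -0.2  0.2] w 0.0856
```

```bash
python3 -m creep '[{"grip":0,"x":-0.09,"y":-0.11,"z":-0.01,"wx":0,"wy":0,"wz":0},{"grip":0,"x":-0.18,"y":-0.22,"z":-0.02,"wx":-0.01,"wy":-0.04,"wz":-0.04},{"grip":0,"x":-0.27,"y":-0.34,"z":-0.03,"wx":-0.02,"wy":-0.08,"wz":-0.07},{"grip":0,"x":-0.36,"y":-0.45,"z":-0.04,"wx":-0.03,"wy":-0.12,"wz":-0.11},{"grip":0,"x":-0.45,"y":-0.56,"z":-0.04,"wx":-0.045,"wy":-0.174,"wz":-0.156}]'; python3 -c "
from h import *
go(O+zh*.142,RT)"
```

```text
time: 1.35
eef_pos: [0.3631, 0.0619, 0.2832]
ee_rot: [-0.072, 2.754, 0.081]
wrist_force: [0.8, 0.8, 0.1]
grip_width: 0.0854
grasp_force: 0.0
t 1.35 shift [-0.1912 -0.6953  0.0776] turn [-0.0068 -0.0535 -0.0459] q [-0.17 -0.63  1.93  0.13  1.47 -1.78] F [0.8 0.8 0.1] w 0.0854
```

```bash
python3 -m creep '[{"grip":0,"x":-0.04,"y":-0.14,"z":0.015,"wx":0,"wy":-0.01,"wz":-0.01},{"grip":0,"x":-0.08,"y":-0.28,"z":0.03,"wx":0,"wy":-0.02,"wz":-0.02},{"grip":0,"x":-0.12,"y":-0.42,"z":0.045,"wx":0,"wy":-0.03,"wz":-0.03},{"grip":0,"x":-0.15,"y":-0.56,"z":0.06,"wx":-0.01,"wy":-0.04,"wz":-0.04},{"grip":0,"x":-0.19,"y":-0.695,"z":0.077,"wx":-0.007,"wy":-0.053,"wz":-0.046}]'; python3 -c "
from h import *
go(O+zh*.142,RT)"
```

```text
time: 1.98
eef_pos: [0.4546, -0.1947, 0.2703]
ee_rot: [-0.253, 2.576, 0.074]
wrist_force: [1.5, 1.1, 1.5]
grip_width: 0.0856
grasp_force: 0.0
t 1.98 shift [-0.01   -0.0423  0.0058] turn [-0.0001 -0.0011 -0.001 ] q [-0.93 -0.33  1.84  0.5   1.4  -2.72] F [1.5 1.1 1.5] w 0.0856
```

```bash
python3 -m creep '[{"grip":0,"x":-0.01,"y":-0.02,"z":0.005,"wx":0,"wy":0,"wz":0.055},{"grip":0,"x":-0.01,"y":-0.042,"z":0.006,"wx":0,"wy":0,"wz":0.11},{"grip":0,"x":-0.01,"y":-0.042,"z":0.006,"wx":0,"wy":0,"wz":0.165},{"grip":0,"x":-0.01,"y":-0.042,"z":0.006,"wx":0,"wy":0,"wz":0.22},{"grip":0,"x":-0.01,"y":-0.042,"z":0.006,"wx":0,"wy":0,"wz":0.275}]'
cat >> h.py <<'E'
def RTz(deg): return RT@Ro.from_euler('z',deg,degrees=True).as_matrix()
E
python3 -c "
from h import *
go(O+zh*.142,RTz(60));go(O+zh*.08,RTz(60))
c=shot('scene');cv2.imwrite('pics/s1.png',c['frame'][100:300,200:420].repeat(2,0).repeat(2,1))"
```

```text
time: 2.6
eef_pos: [0.4624, -0.2073, 0.2701]
ee_rot: [0.872, 2.492, 0.384]
wrist_force: [-0.2, -0.1, -1.0]
grip_width: 0.0853
grasp_force: 0.0
t 2.6 shift [-0.0052 -0.0056 -0.0015] turn [-0.0012 -0.0014  0.0556] q [-0.93 -0.3   1.81  0.5   1.39 -1.86] F [-0.2 -0.1 -1. ] w 0.0853
t 2.6 shift [-0.006  -0.0051  0.1535] turn [-0.0012 -0.0014  0.0556] q [-0.93 -0.3   1.81  0.5   1.39 -1.86] F [-0.2 -0.1 -1. ] w 0.0853
```

View pics/s1.png

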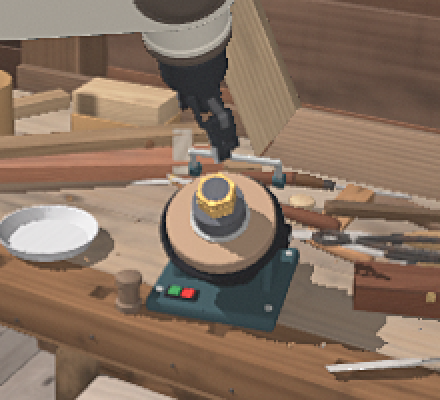

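The gripper sits above the nut along its axis, with the nut at about (217,190) in the crop. I'll go down now.

```bash
python3 -m creep '[{"grip":0,"x":-0.006,"y":-0.005,"z":0.02,"wx":-0.001,"wy":-0.001,"wz":0.055},{"grip":0,"x":-0.006,"y":-0.005,"z":0.06,"wx":-0.001,"wy":-0.001,"wz":0.059},{"grip":0,"x":-0.006,"y":-0.005,"z":0.1,"wx":-0.001,"wy":-0.001,"wz":0.059},{"grip":0,"x":-0.006,"y":-0.005,"z":0.15,"wx":-0.001,"wy":-0.001,"wz":0.059},{"grip":0,"x":-0.006,"y":-0.005,"z":0.15,"wx":-0.001,"wy":-0.001,"wz":0.059}]'; 
python3 -c "
from h import *
go(O+zh*.034,RTz(60.7))
c=shot('top');cv2.imwrite('pics/t1.png',cv2.resize(c['frame'][160:260,290:390],(500,500)))
c=shot('scene');cv2.imwrite('pics/s2.png',cv2.resize(c['frame'][150:250,260:360],(500,500)))"
```

```text
time: 3.28
eef_pos: [0.4942, -0.203, 0.2176]
ee_rot: [1.095, 2.421, 0.446]
wrist_force: [-0.3, 1.2, 0.7]
grip_width: 0.0855
grasp_force: 0.0
t 3.27 shift [-0.0029 -0.0003  0.1148] turn [-0.0002 -0.0012  0.0033] q [-0.86 -0.23  1.87  0.51  1.25 -1.68] F [-0.3  1.2  0.7] w 0.0855
```

View pics/s2.png

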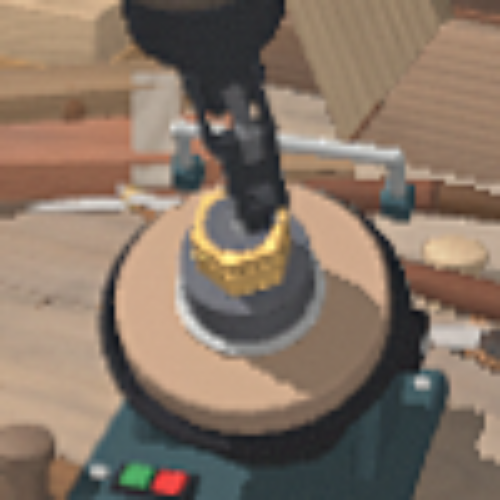

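Run:
```python
from h import *
for n in('scene','top'):
    c=shot(n); W=cloud(c).reshape(-1,3); W=W[np.isfinite(W[:,0])]
    L=(W-O)@RTz(60.7)*[1,1,-1]
    for a,b in((.08,.10),(.10,.13)):
        m=(L[:,2]>a)&(L[:,2]<b)&(np.hypot(L[:,0],L[:,1])<.09); Q=L[m]
        for s in(Q[Q[:,1]>0],Q[Q[:,1]<0]):
            if len(s): print(n,a,len(s),'min',s.min(0).round(3),'max',s.max(0).round(3),'med',np.median(s,0).round(3))
```

```text
scene 0.1 1 min [-0.012 -0.049  0.13 ] max [-0.012 -0.049  0.13 ] med [-0.012 -0.049  0.13 ]
top 0.1 1 min [-0.009  0.048  0.129] max [-0.009  0.048  0.129] med [-0.009  0.048  0.129]
```

Run:
```python
from h import *
for n,(a,b,c0,d) in dict(scene=(180,215,300,325),top=(180,230,315,360)).items():
    c=shot(n); W=cloud(c); L=((W-O)@RTz(60.7)*[1,1,-1])*1000
    dk=c['frame'].max(2)<75
    for v in range(a,b,3): print(n,v,[(u,*L[v,u].round().astype(int)) if np.isfinite(L[v,u,0]) else (u,) for u in range(c0,d,3) if dk[v,u]])
```

```text
scene 180 [(303, np.int64(10), np.int64(-43), np.int64(193)), (306, np.int64(7), np.int64(-67), np.int64(223)), (312, np.int64(-7), np.int64(-68), np.int64(218)), (315, np.int64(-13), np.int64(-70), np.int64(218))]
scene 183 [(300, np.int64(1), np.int64(107), np.int64(-31)), (306, np.int64(8), np.int64(-72), np.int64(219)), (309, np.int64(1), np.int64(-69), np.int64(212)), (312, np.int64(-5), np.int64(-71), np.int64(211)), (315, np.int64(-12), np.int64(-70), np.int64(206))]
scene 186 [(306, np.int64(9), np.int64(-70), np.int64(205)), (309, np.int64(3), np.int64(-74), np.int64(207)), (312, np.int64(-4), np.int64(-72), np.int64(201)), (315, np.int64(-11), np.int64(-69), np.int64(193))]
scene 189 [(309, np.int64(3), np.int64(-68), np.int64(187)), (312, np.int64(-3), np.int64(-69), np.int64(185)), (315, np.int64(-10), np.int64(-71), np.int64(185))]
scene 192 [(309, np.int64(5), np.int64(-74), np.int64(184)), (312, np.int64(-1), np.int64(-75), np.int64(182))]
scene 195 [(312, np.int64(-3), np.int64(-56), np.int64(140))]
scene 198 []
scene 201 []
scene 204 []
scene 207 [(321, np.int64(-27)
[... 2201 characters left out ...]
 np.int64(188)), (333, np.int64(-6), np.int64(71), np.int64(201)), (336, np.int64(-13), np.int64(71), np.int64(211)), (339, np.int64(-14), np.int64(50), np.int64(184))]
top 222 [(330, np.int64(5), np.int64(70), np.int64(203)), (333, np.int64(-1), np.int64(67), np.int64(206)), (336, np.int64(-9), np.int64(68), np.int64(218)), (339, np.int64(-16), np.int64(66), np.int64(223))]
top 225 [(315, np.int64(108), np.int64(-79), np.int64(-106)), (330, np.int64(8), np.int64(69), np.int64(212)), (339, np.int64(-13), np.int64(65), np.int64(234)), (342, np.int64(-12), np.int64(40), np.int64(199)), (345, np.int64(-18), np.int64(36), np.int64(202))]
top 228 [(339, np.int64(-7), np.int64(57), np.int64(232))]
```

View pics/t1.png

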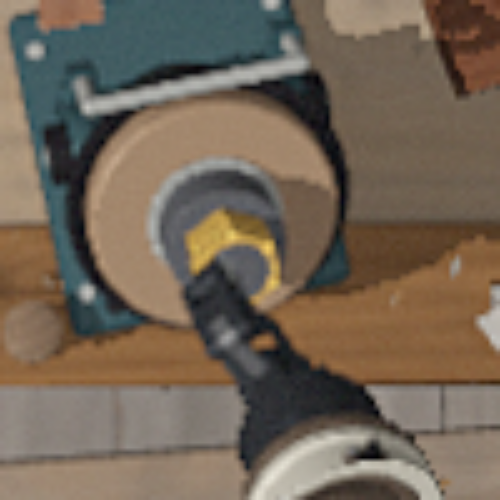

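Run:
```python
from h import *
R=RTz(60.7)
for n in('scene','top'):
    c=shot(n); W=cloud(c); K=np.array([[c['fx'],0,c['cx']],[0,c['fy'],c['cy']],[0,0,1.]])
    P=[];T=[]
    for y in(-.048,.048):
        for h in(.095,.11,.125,.14,.16,.18): P.append(O+R@np.array([0,y,-h]));T.append((y,h))
    px=cv2.projectPoints(np.array(P),cv2.Rodrigues(np.array(c['R']))[0],np.array(c['t']).ravel(),K,np.array([c['k1'],0,0,0,0.]))[0][:,0]
    for t,q,p in zip(T,px,P):
        u,v=q.round().astype(int); l=((W[v,u]-O)@R*[1,1,-1]*1000)
        print(n,t,(u,v),c['frame'][v,u],l.round(),'zexp',(np.array(c['R'])@p+np.array(c['t']).ravel())[2].round(3),c['z_map'][v,u].round(3))
```

```text
scene (-0.048, 0.095) (np.int64(312), np.int64(203)) [ 87 144 181] [ -5. -22.  53.] zexp 1.19 1.24
scene (-0.048, 0.11) (np.int64(311), np.int64(199)) [113 149 180] [ -5. -18.  66.] zexp 1.178 1.231
scene (-0.048, 0.125) (np.int64(310), np.int64(196)) [74 70 70] [  2. -54. 136.] zexp 1.166 1.154
scene (-0.048, 0.14) (np.int64(310), np.int64(193)) [48 44 43] [  4. -75. 180.] zexp 1.153 1.105
scene (-0.048, 0.16) (np.int64(309), np.int64(188)) [69 65 65] [  3. -65. 186.] zexp 1.137 1.106
scene (-0.048, 0.18) (np.int64(308), np.int64(184)) [50 47 46] [  4. -72. 213.] zexp 1.12 1.079
scene (0.048, 0.095) (np.int64(301), np.int64(173)) [85 93 99] [ 10. -31. 205.] zexp 1.245 1.109
scene (0.048, 0.11) (np.int64(301), np.int64(170)) [45 42 41] [  9. -31. 216.] zexp 1.232 1.1
scene (0.048, 0.125) (np.int64(300), np.int64(166)) [42 40 40] [  9. -25. 224.] zexp 1.22 1.097
scene (0.048, 0.14) (np.int64(299), np.int64(163)) [49 48 45] [ 11. -37. 251.] zexp 1.207 1.068
scene (0.048, 0.16) (np.int64(298), np.int64(158)) [50 48 47] [ 11. -36. 269.] zexp 1.191 1.054
scene (0.048, 0.18) (np.int64(297)
[... 494 characters left out ...]
38 37 34] [-23.  34. 284.] zexp 1.328 1.18
top (-0.048, 0.18) (np.int64(356), np.int64(245)) [48 59 75] [-25.  39. 312.] zexp 1.31 1.153
top (0.048, 0.095) (np.int64(329), np.int64(207)) [ 75 152 187] [ 7. 25. 49.] zexp 1.346 1.398
top (0.048, 0.11) (np.int64(330), np.int64(210)) [ 73 152 183] [ 9. 21. 61.] zexp 1.333 1.39
top (0.048, 0.125) (np.int64(331), np.int64(212)) [ 72 127 160] [10. 17. 66.] zexp 1.32 1.387
top (0.048, 0.14) (np.int64(332), np.int64(215)) [70 66 63] [ -7.  72. 183.] zexp 1.307 1.257
top (0.048, 0.16) (np.int64(334), np.int64(218)) [52 46 49] [ -9.  71. 201.] zexp 1.289 1.241
top (0.048, 0.18) (np.int64(335), np.int64(222)) [52 50 49] [ -7.  68. 215.] zexp 1.271 1.231
```

```bash
python3 -m creep '[{"grip":0,"x":-0.003,"y":0,"z":0.03,"wx":0,"wy":-0.001,"wz":0.003},{"grip":0,"x":-0.003,"y":0,"z":0.06,"wx":0,"wy":-0.001,"wz":0.003},{"grip":0,"x":-0.003,"y":0,"z":0.09,"wx":0,"wy":-0.001,"wz":0.003},{"grip":0,"x":-0.003,"y":0,"z":0.115,"wx":0,"wy":-0.001,"wz":0.003},{"grip":0,"x":-0.003,"y":0,"z":0.115,"wx":0,"wy":-0.001,"wz":0.003}]'
python3 - <<'E'
from h import *
go(O+zh*.032,RTz(60.7)); print((r.sense()['eef_pos']-O)@RH)
ims=[]
for n,(a,b,e,d) in dict(scene=(150,250,260,360),top=(160,260,290,390)).items():
    c=shot(n); W=cloud(c); L=((W-O)@RTz(60.7)*[1,1,-1])
    m=(L[...,2]>.035)&(L[...,2]<.2)&(np.hypot(L[...,0],L[...,1])>.036)&(abs(L[...,0])<.03)&(abs(L[...,1])<.08)
    Q=L[m]; o=np.argsort(Q[:,2])[:25]; print(n,len(Q)); print((Q[o]*1000).round().astype(int).tolist())
    ims.append(cv2.resize(c['frame'][a:b,e:d],(400,400)))
cv2.imwrite('pics/b3.png',np.hstack(ims))
E
```

```text
time: 4.3
eef_pos: [0.5188, -0.1997, 0.1797]
ee_rot: [1.11, 2.411, 0.447]
wrist_force: [-0.7, 0.1, 0.1]
grip_width: 0.0857
grasp_force: 0.0
t 4.3 shift [ 0.0022 -0.0004  0.0068] turn [-0.0002  0.0003 -0.0006] q [-0.81 -0.17  1.9   0.51  1.14 -1.67] F [-0.7  0.1  0.1] w 0.0857
[ 0.00057119 -0.00070074  0.03471795]
scene 337
[[25, -27, 36], [5, -49, 83], [8, -48, 84], [5, -49, 88], [9, -44, 88], [-10, -52, 89], [3, -53, 89], [-4, -57, 91], [8, -50, 92], [1, -56, 92], [-9, -57, 93], [-1, -57, 93], [-4, -55, 93], [-2, -56, 95], [-6, -58, 96], [-2, -54, 97], [-7, -57, 98], [1, -58, 99], [-4, -57, 101], [4, -59, 103], [10, -53, 126], [10, -70, 127], [-10, -72, 129], [11, -68, 130], [10, -54, 130]]
top 270
[[-11, -42, 84], [-15, 46, 86], [-13, -42, 86], [-13, 48, 86], [-11, 52, 90], [-12, 49, 91], [-16, 45, 92], [-14, 47, 92], [-10, 55, 92], [2, 54, 93], [-6, 56, 95], [-15, 46, 98], [-3, 57, 98], [-9, 57, 101], [-12, 48, 102], [-14, 50, 103], [-15, 44, 106], [-15, 48, 106], [1, 70, 124], [-16, 48, 127], [-14, 55, 128], [-16, 57, 128], [-17, 53, 129], [-15, 51, 130], [-16, 71, 130]]
```

View pics/b3.png

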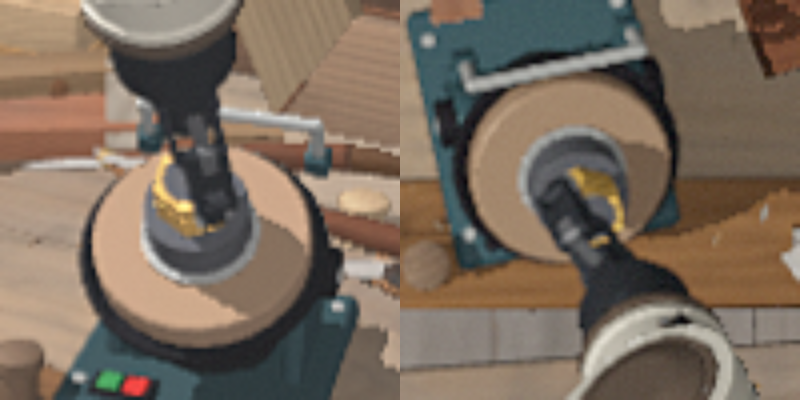

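Fingers straddle the nut, but the depth map puts their tips at about h = 84 mm, higher than the pose implies. I'll test by closing gently.

```bash
python3 -m creep '[{"grip":0.3,"x":0,"y":0,"z":0,"wx":0,"wy":0,"wz":0},{"grip":0.6,"x":0,"y":0,"z":0,"wx":0,"wy":0,"wz":0},{"grip":0.7,"x":0,"y":0,"z":0,"wx":0,"wy":0,"wz":0},{"grip":0.7,"x":0,"y":0,"z":0,"wx":0,"wy":0,"wz":0},{"grip":0.7,"x":0,"y":0,"z":0,"wx":0,"wy":0,"wz":0}]' 20
python3 - <<'E'
from h import *
ims=[]
for n,(a,b,e,d) in dict(scene=(150,250,260,360),top=(160,260,290,390)).items():
    c=shot(n); W=cloud(c); L=((W-O)@RTz(60.7)*[1,1,-1])
    m=(L[...,2]>.035)&(L[...,2]<.2)&(np.hypot(L[...,0],L[...,1])>.029)&(abs(L[...,0])<.03)&(abs(L[...,1])<.08)
    Q=L[m]; o=np.argsort(Q[:,2])[:25]; print(n,len(Q)); print((Q[o]*1000).round().astype(int).tolist())
print(r.sense())
E
```

```text
time: 5.03
eef_pos: [0.5187, -0.2002, 0.1807]
ee_rot: [1.11, 2.41, 0.446]
wrist_force: [-0.5, 0.5, 0.6]
grip_width: 0.0258
grasp_force: 0.0
scene 218
[[23, -27, 35], [28, 14, 36], [-22, -24, 36], [17, -27, 36], [12, -28, 36], [-29, 0, 36], [-4, -38, 37], [21, -23, 37], [27, -24, 37], [-29, -11, 38], [8, -35, 39], [-2, -36, 40], [-10, -42, 116], [3, -44, 118], [9, -39, 118], [-4, -46, 121], [-7, -45, 122], [6, -47, 122], [1, -45, 122], [-2, -46, 123], [-12, -48, 124], [9, -48, 126], [9, -42, 127], [-17, -24, 132], [-14, -54, 136]]
top 178
[[-25, 24, 35], [10, 31, 35], [-30, 16, 36], [-23, 18, 36], [-21, 24, 36], [-17, -25, 36], [-6, 29, 37], [-9, 33, 38], [-24, -20, 38], [-2, 34, 38], [16, 30, 39], [-28, 20, 39], [-13, 26, 115], [-17, 36, 117], [-16, 25, 117], [-1, 43, 118], [-11, 29, 122], [-15, 26, 123], [-16, 38, 124], [-16, 47, 125], [-16, 43, 126], [-16, 39, 130], [-16, 45, 134], [-19, 22, 134], [-14, 52, 136]]
{'time': 5.125, 'joint_pos': array([-0.80659989, -0.16929467,  1.89918459,  0.51373404,  1.14071284,
       -1.66812157]), 'joint_vel': array([-0.00031202,  0.0004756 , -0.0002043 ,  0.00151717,  0.00117578,
        0.00216275]), 'tau': array([-1.35706697e-02, -4.13290071e+01, -5.72268248e+01,  3.04726034e+00,
       -1.48163393e+00, -8.93165793e-05]), 'eef_pos': array([ 0.51866016, -0.20020599,  0.18069601]), 'ee_rot': array([1.10951623, 2.40997489, 0.44617559]), 'wrist_force': array([0.31978953, 0.09084568, 0.36068695]), 'torque': array([-0.01428218,  0.26137339,  0.01056165]), 'grasp_force': 0.0, 'grip_width': 0.025412302289262008}
```

Run:
```python
from h import *
e=(r.sense()['eef_pos']-O)@RH; print(e)
for n in ('scene','top'):
    c=shot(n); W=cloud(c); L=((W-O)@RTz(60.7)*[1,1,-1])
    dk=c['frame'].max(2)<110
    m=(L[...,2]>.058)&(L[...,2]<.13)&(np.hypot(L[...,0],L[...,1])<.06)
    Q=np.c_[L[m]*1000,c['frame'][m]].round().astype(int); o=np.argsort(Q[:,2])
    print(n,len(Q),np.histogram(Q[:,2],np.arange(58,132,4))); print(Q[Q[:,2]>69][np.argsort(Q[Q[:,2]>69][:,2])][:30].tolist())
```

```text
[ 0.0008964  -0.00114627  0.03563593]
scene 170 (array([14, 61, 44,  4,  6,  8,  4,  4,  2,  1,  0,  0,  0,  1,  4,  8,  4,
        5]), array([ 58,  62,  66,  70,  74,  78,  82,  86,  90,  94,  98, 102, 106,
       110, 114, 118, 122, 126, 130]))
[[12, 8, 70, 120, 107, 103], [13, 4, 71, 121, 111, 108], [6, -18, 71, 134, 124, 117], [8, -17, 71, 126, 114, 110], [7, 12, 75, 87, 130, 167], [-13, -21, 76, 118, 135, 144], [5, -19, 76, 113, 111, 110], [-11, -18, 77, 71, 66, 61], [5, -26, 77, 98, 137, 174], [-9, -25, 77, 71, 106, 131], [-3, -26, 78, 67, 93, 113], [8, -19, 79, 141, 137, 135], [-13, -20, 79, 107, 116, 119], [-1, -26, 79, 53, 59, 67], [-7, -25, 80, 44, 47, 52], [2, -26, 80, 51, 53, 56], [-4, -25, 81, 48, 45, 45], [0, 8, 81, 67, 64, 63], [-1, -26, 83, 46, 37, 34], [4, -28, 85, 85, 73, 66], [1, -26, 85, 43, 38, 33], [-9, -27, 85, 80, 81, 83], [-7, -26, 86, 41, 33, 29], [8, -22, 87, 124, 121, 121], [4, -26, 87, 61, 59, 57], [-4, -27, 89, 48, 41, 40], [-2, -27, 90, 46, 42, 39], [9, -18, 92, 126, 122, 122], [8, -19, 97, 129, 124, 124], [9, -26, 112, 94, 91, 90]]
top 114 (array([ 9,
[... 320 characters left out ...]
 94, 89], [0, 24, 77, 66, 115, 145], [-15, 20, 77, 89, 135, 161], [-3, 24, 80, 50, 58, 73], [-11, 26, 81, 82, 153, 192], [-13, -10, 82, 31, 51, 64], [-11, -17, 82, 26, 23, 19], [-16, 14, 83, 70, 62, 56], [-16, 18, 83, 69, 66, 66], [1, 25, 83, 48, 42, 42], [-11, 22, 83, 89, 80, 69], [-13, -13, 84, 66, 70, 77], [-7, 27, 85, 40, 47, 58], [-12, -9, 88, 23, 20, 17], [-15, 15, 89, 71, 67, 66], [-15, 19, 90, 95, 88, 86], [-13, -15, 94, 66, 75, 79], [-14, 19, 94, 97, 97, 99], [-12, 18, 95, 89, 91, 89], [-13, -11, 104, 27, 24, 21], [-16, 22, 107, 83, 80, 80], [-14, -14, 108, 78, 85, 95], [-14, -18, 109, 75, 89, 114], [-17, 17, 113, 60, 60, 58], [-15, -19, 114, 44, 54, 70], [-13, 26, 115, 58, 56, 57]]
```

The tips are about 36 mm short of the reported TCP, and both cameras agree along the tool axis. I'll open and go down 38 mm more.

```bash
python3 -m creep '[{"grip":0,"x":0,"y":0,"z":0,"wx":0,"wy":0,"wz":0},{"grip":0,"x":0,"y":0,"z":0,"wx":0,"wy":0,"wz":0},{"grip":0,"x":0,"y":0,"z":0,"wx":0,"wy":0,"wz":0},{"grip":0,"x":0,"y":0,"z":0,"wx":0,"wy":0,"wz":0},{"grip":0,"x":0,"y":0,"z":0.015,"wx":0,"wy":0,"wz":0}]' 60;  python3 -c "
from h import *
go(O-zh*.003,RTz(60.7))"
```

```text
time: 5.85
eef_pos: [0.522, -0.1997, 0.1757]
ee_rot: [1.109, 2.409, 0.446]
wrist_force: [-0.2, 0.2, -0.2]
grip_width: 0.0852
grasp_force: 0.0
t 5.85 shift [ 0.0045 -0.0007  0.0817] turn [-0.0002  0.001  -0.0005] q [-0.8  -0.16  1.9   0.52  1.13 -1.67] F [-0.2  0.2 -0.2] w 0.0852
```

```bash
python3 -m creep '[{"grip":0,"x":0.001,"y":0,"z":0.02,"wx":0,"wy":0.001,"wz":0},{"grip":0,"x":0.002,"y":0,"z":0.04,"wx":0,"wy":0.001,"wz":0},{"grip":0,"x":0.003,"y":0,"z":0.06,"wx":0,"wy":0.001,"wz":0},{"grip":0,"x":0.004,"y":0,"z":0.08,"wx":0,"wy":0.001,"wz":0},{"grip":0,"x":0.004,"y":0,"z":0.08,"wx":0,"wy":0.001,"wz":0}]';  python3 -c "
from h import *
go(O-zh*.003,RTz(60.7))"
python3 -m creep '[{"grip":0.3,"x":0,"y":0,"z":0,"wx":0,"wy":0,"wz":0},{"grip":0.5,"x":0,"y":0,"z":0,"wx":0,"wy":0,"wz":0},{"grip":0.8,"x":0,"y":0,"z":0,"wx":0,"wy":0,"wz":0},{"grip":1,"x":0,"y":0,"z":0,"wx":0,"wy":0,"wz":0},{"grip":1,"x":0,"y":0,"z":0,"wx":0,"wy":0,"wz":0}]' 40
```

```text
time: 6.48
eef_pos: [0.5376, -0.1947, 0.1474]
ee_rot: [1.11, 2.414, 0.449]
wrist_force: [-0.5, -0.1, 0.5]
grip_width: 0.0853
grasp_force: 0.0
t 6.47 shift [-0.0013 -0.0004 -0.0001] turn [-0.0002 -0.0005 -0.0006] q [-0.76 -0.11  1.92  0.52  1.06 -1.67] F [-0.5 -0.1  0.5] w 0.0853
time: 7.1
eef_pos: [0.5375, -0.1952, 0.1486]
ee_rot: [1.109, 2.412, 0.448]
wrist_force: [-5.7, 0.4, 6.5]
grip_width: 0.0458
grasp_force: 41.2
```

```bash
python3 -m creep '[{"grip":1,"x":0,"y":0,"z":-0.0016,"wx":0,"wy":0,"wz":0.055},{"grip":1,"x":0,"y":0,"z":-0.0033,"wx":0,"wy":0,"wz":0.11},{"grip":1,"x":0,"y":0,"z":-0.005,"wx":0,"wy":0,"wz":0.165},{"grip":1,"x":0,"y":0,"z":-0.0066,"wx":0,"wy":0,"wz":0.22},{"grip":1,"x":0,"y":0,"z":-0.008,"wx":0,"wy":0,"wz":0.275}]' 70;  python3 -c "
from h import *
go(O-zh*.0,RTz(120)); print(r.sense()['torque'])"
```

```text
time: 7.72
eef_pos: [0.5356, -0.1953, 0.1505]
ee_rot: [2.124, 1.807, 0.698]
wrist_force: [-0.1, 0.5, -3.4]
grip_width: 0.0454
grasp_force: 71.5
t 7.72 shift [-0.0005  0.0007  0.0017] turn [-0.0004  0.      0.052 ] q [-0.77 -0.12  1.92  0.52  1.07 -0.8 ] F [-0.1  0.5 -3.4] w 0.0454
[-0.08911009  0.46794569  0.01076597]
```

```bash
python3 -m creep '[{"grip":1,"x":0,"y":0,"z":-0.0016,"wx":0,"wy":0,"wz":0.055},{"grip":1,"x":0,"y":0,"z":-0.0033,"wx":0,"wy":0,"wz":0.11},{"grip":1,"x":0,"y":0,"z":-0.005,"wx":0,"wy":0,"wz":0.165},{"grip":1,"x":0,"y":0,"z":-0.0066,"wx":0,"wy":0,"wz":0.22},{"grip":1,"x":0,"y":0,"z":-0.0083,"wx":0,"wy":0,"wz":0.275}]';  python3 -m creep '[{"grip":1,"x":0,"y":0,"z":-0.0016,"wx":0,"wy":0,"wz":0.055},{"grip":1,"x":0,"y":0,"z":-0.0033,"wx":0,"wy":0,"wz":0.11},{"grip":1,"x":0,"y":0,"z":-0.005,"wx":0,"wy":0,"wz":0.165},{"grip":1,"x":0,"y":0,"z":-0.0066,"wx":0,"wy":0,"wz":0.22},{"grip":1,"x":0,"y":0,"z":-0.0083,"wx":0,"wy":0,"wz":0.275}]';python3 -c "
from h import *
go(O-zh*.0,RTz(240)); print(r.sense()['torque'])"
```

```text
time: 8.35
eef_pos: [0.5337, -0.1956, 0.1531]
ee_rot: [2.872, 0.804, 0.85]
wrist_force: [-2.4, 0.3, -2.2]
grip_width: 0.0452
grasp_force: 71.6
time: 8.98
eef_pos: [0.5316, -0.1955, 0.1555]
ee_rot: [-2.812, 0.451, -0.76]
wrist_force: [-4.1, 0.4, -4.2]
grip_width: 0.0454
grasp_force: 71.7
t 8.97 shift [0.0032 0.0009 0.0176] turn [1.000e-04 1.100e-03 1.687e-01] q [-0.78 -0.13  1.92  0.52  1.08  0.93] F [-4.1  0.4 -4.2] w 0.0454
[0.02893581 1.44011417 0.28692145]
```

```bash
python3 -m creep '[{"grip":1,"x":0,"y":0,"z":-0.0016,"wx":0,"wy":0,"wz":0.055},{"grip":1,"x":0,"y":0,"z":-0.0033,"wx":0,"wy":0,"wz":0.11},{"grip":1,"x":0,"y":0,"z":-0.005,"wx":0,"wy":0,"wz":0.16},{"grip":1,"x":0,"y":0,"z":-0.008,"wx":0,"wy":0,"wz":0.17},{"grip":1,"x":0,"y":0,"z":-0.013,"wx":0,"wy":0,"wz":0.17}]';python3 -c "
from h import *
go(O-zh*.0,RTz(240)); print(r.sense()['torque'],(r.sense()['eef_pos']-O)@RH)"
```

```text
time: 9.6
eef_pos: [0.529, -0.1957, 0.1597]
ee_rot: [-2.503, 1.127, -0.634]
wrist_force: [-0.9, 6.3, -7.3]
grip_width: 0.0452
grasp_force: 72.1
t 9.6 shift [ 0.0039 -0.0003  0.03  ] turn [0.0002 0.0012 0.0004] q [-0.78 -0.14  1.91  0.52  1.09  1.46] F [-0.9  6.3 -7.3] w 0.0452
[0.72695953 1.05094501 0.58553056] [-0.00084366  0.00126712  0.01199569]
```

```bash
python3 -m creep '[{"grip":1,"x":0.001,"y":0,"z":-0.004,"wx":0,"wy":0,"wz":0},{"grip":1,"x":0.002,"y":0,"z":-0.008,"wx":0,"wy":0,"wz":0},{"grip":1,"x":0.002,"y":0,"z":-0.014,"wx":0,"wy":0,"wz":0},{"grip":1,"x":0.002,"y":0,"z":-0.02,"wx":0,"wy":0,"wz":0},{"grip":1,"x":0.002,"y":0,"z":-0.025,"wx":0,"wy":0,"wz":0}]';python3 -c "
from h import *
go(O+zh*.1,RTz(240)); print(r.sense()['torque'],(r.sense()['eef_pos']-O)@RH)"
```

```text
time: 10.22
eef_pos: [0.5249, -0.1984, 0.1696]
ee_rot: [-2.504, 1.128, -0.639]
wrist_force: [0.2, -0.7, -3.1]
grip_width: 0.0449
grasp_force: 73.0
t 10.22 shift [-0.0021  0.0005 -0.1931] turn [0.0002 0.0001 0.0006] q [-0.79 -0.15  1.91  0.52  1.11  1.46] F [ 0.2 -0.7 -3.1] w 0.0449
[-0.07798561  0.54352315 -0.03539539] [ 0.00053658 -0.00064042  0.02276609]
```

It's free, since the force is just the nut's weight. I'll lift it clear along the axis.

```bash
python3 -m creep '[{"grip":1,"x":0,"y":0,"z":-0.03,"wx":0,"wy":0,"wz":0},{"grip":1,"x":0,"y":0,"z":-0.07,"wx":0,"wy":0,"wz":0},{"grip":1,"x":0,"y":0,"z":-0.12,"wx":0,"wy":0,"wz":0},{"grip":1,"x":0,"y":0,"z":-0.18,"wx":0,"wy":0,"wz":0},{"grip":1,"x":0,"y":0,"z":-0.24,"wx":0,"wy":0,"wz":0}]';python3 -c "
from h import *
s=r.sense();R0=Ro.from_rotvec(s['ee_rot']).as_matrix()
# shortest tilt of tool z to down
z=R0[:,2];a=np.cross(z,[0,0,-1]);an=np.arctan2(np.linalg.norm(a),-z[2]);Rv=Ro.from_rotvec(a/np.linalg.norm(a)*an).as_matrix()@R0
print('y az',np.degrees(np.arctan2(Rv[1,1],Rv[0,1])))
np.save('Rv.npy',Rv);go(DISH+[0,0,.18],Rv);go(np.array([.48,-.05,.25]),Rv)
"
```

```text
time: 10.85
eef_pos: [0.4744, -0.2086, 0.2527]
ee_rot: [-2.504, 1.128, -0.64]
wrist_force: [-0.2, -0.2, -2.6]
grip_width: 0.0451
grasp_force: 72.9
y az -138.49041976258923
t 10.85 shift [-0.5313 -0.6017  0.3721] turn [-0.1535 -0.0894 -0.    ] q [-0.91 -0.27  1.83  0.51  1.34  1.45] F [-0.2 -0.2 -2.6] w 0.0451
t 10.85 shift [-0.2964 -0.2582  0.0543] turn [-0.1535 -0.0894 -0.    ] q [-0.91 -0.27  1.83  0.51  1.34  1.45] F [-0.2 -0.2 -2.6] w 0.0451
```

```bash
python3 -c "
from h import *
Rv=np.load('Rv.npy')@Ro.from_euler('z',-50,degrees=True).as_matrix();np.save('Rv.npy',Rv);go(np.array([.50,.0,.23]),Rv)
"
```

```text
t 10.85 shift [-0.3758 -0.346   0.1356] turn [-0.1046 -0.1505 -0.2703] q [-0.91 -0.27  1.83  0.51  1.34  1.45] F [-0.2 -0.2 -2.6] w 0.0451
```

```bash
python3 -m creep '[{"grip":1,"x":-0.06,"y":-0.05,"z":0.01,"wx":-0.01,"wy":-0.015,"wz":-0.03},{"grip":1,"x":-0.13,"y":-0.12,"z":0.04,"wx":-0.03,"wy":-0.04,"wz":-0.07},{"grip":1,"x":-0.21,"y":-0.19,"z":0.07,"wx":-0.045,"wy":-0.065,"wz":-0.12},{"grip":1,"x":-0.29,"y":-0.27,"z":0.1,"wx":-0.06,"wy":-0.09,"wz":-0.16},{"grip":1,"x":-0.375,"y":-0.345,"z":0.135,"wx":-0.08,"wy":-0.11,"wz":-0.2}]';python3 -c "
from h import *
go(DISH+[0,0,.12],np.load('Rv.npy'))
"
```

```text
time: 11.48
eef_pos: [0.5007, 0.0004, 0.2301]
ee_rot: [-3.045, 0.297, -0.186]
wrist_force: [1.1, -0.1, -2.7]
grip_width: 0.0451
grasp_force: 72.9
t 11.47 shift [ 0.092  -0.3098  0.3161] turn [-0.024  -0.0391 -0.0703] q [-0.22 -0.11  1.65  0.09  1.5   1.54] F [ 1.1 -0.1 -2.7] w 0.0451
```

```bash
python3 -m creep '[{"grip":1,"x":0.02,"y":-0.09,"z":0.04,"wx":-0.008,"wy":-0.01,"wz":-0.02},{"grip":1,"x":0.04,"y":-0.18,"z":0.1,"wx":-0.016,"wy":-0.02,"wz":-0.04},{"grip":1,"x":0.07,"y":-0.27,"z":0.18,"wx":-0.024,"wy":-0.039,"wz":-0.07},{"grip":1,"x":0.092,"y":-0.31,"z":0.26,"wx":-0.024,"wy":-0.039,"wz":-0.07},{"grip":1,"x":0.092,"y":-0.31,"z":0.316,"wx":-0.024,"wy":-0.039,"wz":-0.07}]';python3 - <<'E'
from h import *
go(DISH+[0,0,.12],np.load('Rv.npy'));go(DISH+[0,0,.03],np.load('Rv.npy'))
ims=[]
e=r.sense()['eef_pos']
for n,(a,b,q,d) in dict(scene=(130,260,160,290),top=(130,260,180,310)).items():
    c=shot(n); W=cloud(c)
    L=W-e; rr=np.hypot(L[...,0],L[...,1]); m=(rr<.042)&(abs(L[...,2])<.06)&(rr>.02)
    print(n,m.sum(),np.percentile(L[m][:,2],[0,2,10,50]).round(4),L[m][L[m][:,2]<.03].mean(0).round(4))
    ims.append(cv2.resize(c['frame'][a:b,q:d],(400,400)))
cv2.imwrite('pics/b4.png',np.hstack(ims))
E
```

```text
time: 12.1
eef_pos: [0.5767, 0.1229, 0.1182]
ee_rot: [-3.138, -0.037, 0.001]
wrist_force: [-0.3, -0.0, -2.4]
grip_width: 0.0452
grasp_force: 73.0
t 12.1 shift [-0.0018  0.0009 -0.0045] turn [-0.0009  0.0001 -0.0008] q [0.08 0.22 1.52 0.   1.4  1.62] F [-0.3 -0.  -2.4] w 0.0452
t 12.1 shift [-0.0017  0.0015  0.2205] turn [-0.0009  0.0001 -0.0008] q [0.08 0.22 1.52 0.   1.4  1.62] F [-0.3 -0.  -2.4] w 0.0452
scene 407 [0.0011 0.0032 0.0079 0.0304] [-0.0188 -0.017   0.0166]
top 32 [0.0061 0.0096 0.0145 0.0304] [-0.0285 -0.0042  0.0229]
```

View pics/b4.png

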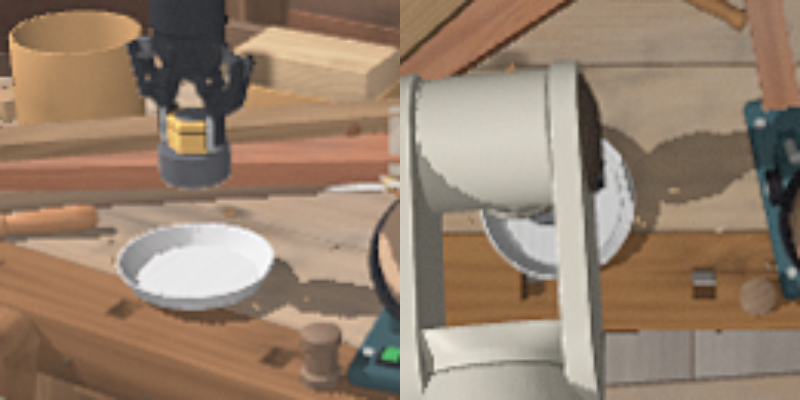

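The nut hangs level over the dish at about (195,150) in the scene crop, and the bystanders haven't moved. I'll lower it now.

```bash
python3 -m creep '[{"grip":1,"x":0,"y":0,"z":0.06,"wx":0,"wy":0,"wz":0},{"grip":1,"x":-0.001,"y":0.001,"z":0.12,"wx":0,"wy":0,"wz":0},{"grip":1,"x":-0.001,"y":0.001,"z":0.18,"wx":-0.001,"wy":0,"wz":0},{"grip":1,"x":-0.001,"y":0.001,"z":0.22,"wx":-0.001,"wy":0,"wz":-0.001},{"grip":1,"x":-0.001,"y":0.001,"z":0.245,"wx":-0.001,"wy":0,"wz":-0.001}]';python3 -m creep '[{"grip":1,"x":0,"y":0,"z":0.006,"wx":0,"wy":0,"wz":0},{"grip":1,"x":0,"y":0,"z":0.011,"wx":0,"wy":0,"wz":0},{"grip":1,"x":0,"y":0,"z":0.016,"wx":0,"wy":0,"wz":0},{"grip":1,"x":0,"y":0,"z":0.02,"wx":0,"wy":0,"wz":0},{"grip":1,"x":0,"y":0,"z":0.022,"wx":0,"wy":0,"wz":0}]'
```

```text
time: 12.82
eef_pos: [0.5761, 0.1216, 0.0213]
ee_rot: [3.141, 0.041, 0.002]
wrist_force: [0.6, -0.2, -2.0]
grip_width: 0.0453
grasp_force: 73.1
time: 13.45
eef_pos: [0.5758, 0.1219, 0.0121]
ee_rot: [3.141, 0.041, 0.0]
wrist_force: [0.0, -0.6, -2.3]
grip_width: 0.0452
grasp_force: 73.1
```

```bash
python3 -m creep '[{"grip":1,"x":0,"y":0,"z":0.003,"wx":0,"wy":0,"wz":0},{"grip":1,"x":0,"y":0,"z":0.006,"wx":0,"wy":0,"wz":0},{"grip":1,"x":0,"y":0,"z":0.009,"wx":0,"wy":0,"wz":0},{"grip":1,"x":0,"y":0,"z":0.011,"wx":0,"wy":0,"wz":0},{"grip":1,"x":0,"y":0,"z":0.012,"wx":0,"wy":0,"wz":0}]'
```

```text
time: 14.08
eef_pos: [0.5758, 0.1219, 0.0072]
ee_rot: [3.141, 0.041, 0.0]
wrist_force: [-0.1, -0.1, -2.7]
grip_width: 0.045
grasp_force: 73.1
```

```bash
python3 -m creep '[{"grip":1,"x":0,"y":0,"z":0.001,"wx":0,"wy":0,"wz":0},{"grip":1,"x":0,"y":0,"z":0.002,"wx":0,"wy":0,"wz":0},{"grip":1,"x":0,"y":0,"z":0.003,"wx":0,"wy":0,"wz":0},{"grip":1,"x":0,"y":0,"z":0.004,"wx":0,"wy":0,"wz":0},{"grip":1,"x":0,"y":0,"z":0.004,"wx":0,"wy":0,"wz":0}]'
```

```text
time: 14.7
eef_pos: [0.5758, 0.1219, 0.0056]
ee_rot: [3.141, 0.041, 0.0]
wrist_force: [-0.0, 0.4, -3.8]
grip_width: 0.045
grasp_force: 73.1
```

```bash
python3 -m creep '[{"grip":1,"x":0,"y":0,"z":0.001,"wx":0,"wy":0,"wz":0},{"grip":1,"x":0,"y":0,"z":0.002,"wx":0,"wy":0,"wz":0},{"grip":1,"x":0,"y":0,"z":0.003,"wx":0,"wy":0,"wz":0},{"grip":1,"x":0,"y":0,"z":0.004,"wx":0,"wy":0,"wz":0},{"grip":1,"x":0,"y":0,"z":0.004,"wx":0,"wy":0,"wz":0}]'
```

```text
time: 15.32
eef_pos: [0.5759, 0.1219, 0.0047]
ee_rot: [3.141, 0.041, 0.001]
wrist_force: [-4.5, -1.2, 7.0]
grip_width: 0.0452
grasp_force: 74.5
```

Contact made at about 10 N. I'll ease the grip force, then open.

```bash
python3 -m creep '[{"grip":1,"x":0,"y":0,"z":0,"wx":0,"wy":0,"wz":0},{"grip":1,"x":0,"y":0,"z":0,"wx":0,"wy":0,"wz":0},{"grip":0.4,"x":0,"y":0,"z":0,"wx":0,"wy":0,"wz":0},{"grip":0.2,"x":0,"y":0,"z":0,"wx":0,"wy":0,"wz":0},{"grip":0,"x":0,"y":0,"z":0,"wx":0,"wy":0,"wz":0}]' 20
python3 -m creep '[{"grip":0,"x":0,"y":0,"z":0,"wx":0,"wy":0,"wz":0},{"grip":0,"x":0,"y":0,"z":0,"wx":0,"wy":0,"wz":0},{"grip":0,"x":0,"y":0,"z":-0.05,"wx":0,"wy":0,"wz":0},{"grip":0,"x":0,"y":0,"z":-0.1,"wx":0,"wy":0,"wz":0},{"grip":0,"x":0,"y":0,"z":-0.2,"wx":0,"wy":0,"wz":0}]'
python3 -m creep '[{"grip":0,"x":0,"y":0,"z":-0.1,"wx":0,"wy":0,"wz":0},{"grip":0,"x":0,"y":0,"z":-0.2,"wx":0,"wy":0,"wz":0},{"grip":0,"x":0,"y":0,"z":-0.3,"wx":0,"wy":0,"wz":0},{"grip":0,"x":0,"y":0,"z":-0.3,"wx":0,"wy":0,"wz":0},{"grip":0,"x":0,"y":0,"z":-0.3,"wx":0,"wy":0,"wz":0}]'
python3 - <<'E'
from h import *
c=shot('scene');W=cloud(c);f=c['frame']
sub=np.s_[170:260,170:290]; rr=np.hypot(W[...,0]-.576,W[...,1]-.122); m=(rr<.036)&(W[...,2]<.12)&(W[...,2]>.06)
print(m.sum(),W[m][:,2].max(),np.percentile(W[m][:,2],[50,90]),W[m].mean(0))
cv2.imwrite('pics/b5.png',cv2.resize(f[130:260,160:290],(500,500)))
E
```

```text
time: 15.95
eef_pos: [0.5759, 0.1219, 0.004]
ee_rot: [3.141, 0.041, 0.0]
wrist_force: [-0.7, -0.4, -0.3]
grip_width: 0.0838
grasp_force: 0.0
time: 16.58
eef_pos: [0.5749, 0.1219, 0.0836]
ee_rot: [3.141, 0.041, -0.004]
wrist_force: [1.0, -0.9, 0.8]
grip_width: 0.0853
grasp_force: 0.0
time: 17.2
eef_pos: [0.5755, 0.122, 0.2034]
ee_rot: [3.141, 0.041, -0.001]
wrist_force: [0.2, 0.4, -0.4]
grip_width: 0.0855
grasp_force: 0.0
131 0.07592191030160517 [0.07127946 0.07412036] [0.57240933 0.11647049 0.06988023]
```

View pics/b5.png

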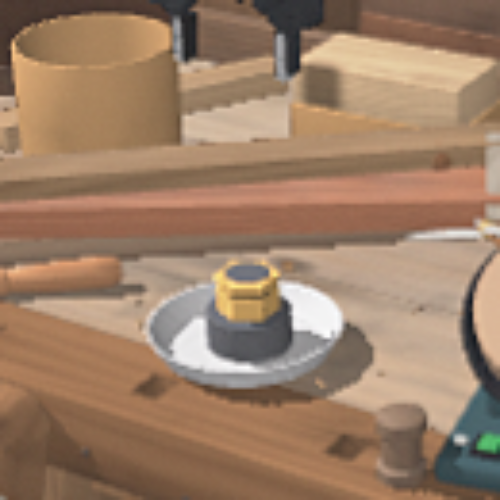

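The nut stands upright in the dish at about (248,310) in the crop, with its top at about 72 mm as expected. The sleeve and chisel are in place and the gripper is clear.

```bash
python3 -c "
from bench import r
print(r.hand_in())"
```

```text
the job is handed in; nothing more can be done
None
```

The clamp nut was unscrewed clockwise, lifted off the spindle and lowered into the parts dish, where it stands flat on its flange with the hexagon up; the sleeve and chisels looked undisturbed, and the job was handed in at about 17 s.

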